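# Clamp the resin jar and twist off its tight cap

### The arm

A 7-joint arm with a two-finger parallel gripper is mounted at the origin on the work surface. World frame = base frame: x ahead of the robot, y to its left, z up, the work surface at z = 0. Lengths are in m, angles in rad, forces in N, time in s.
With the tool pointing down it reaches from about 0.425 to 0.875 m from the base axis. Payload 9.9 kg.
Tool frame: the origin (TCP) lies on the mounting face of the last link; the fingertips stand bot.tip_reach ahead of it and the grasp point (between the pads) lies 155 mm ahead of it (bot.tip_reach is the distance from the TCP to the fingertips, in m); z points along the fingers, y is the line along which they close (so a half turn about z gives the same grasp; the last joint's range is limited). The gripper opens to 85 mm and grips with 20 to 120 N. Pads are 22 mm wide; open, the fingers measure 114 mm over their backs; the gripper's body (76 mm by 85 mm) begins 54 mm behind the grasp point. The pads swing forward as they close: fully open they stand 13 mm farther back than shut.
Start: joints at [1.225, 0.576, 0.025, 1.437, -0.015, 1.129, -0.057], TCP at [0.175, -0.652, 0.405] pointing down, gripper open.
Joint ranges: [-2.76, 2.76], [-0.34, 2.15], [-1.52, 1.57], [0.19, 2.46], [-1.09, 4.23], [0.17, 1.99], [-2.82, 2.82]. Speed limits (rad/s): [2.22, 2.22, 3.01, 3.01, 3.14, 3.14, 3.14].

### API

Orientations are given as a unit quaternion [w, x, y, z].
In Python, from workcell import bot, cams, job, spotter gives the robot as it stands.
- The arm moves only by the tool arm_command, never from a script. Its argument "plan" is a list of rows, each a list of 3 entries, a list of its own where there are three numbers: the turn, a rotation vector about the world's x, y, z in rad, then the shift along the world's x, y, z in m, then the opening in per cent of the stroke, from 0 (shut) to 100 (fully open). A call has 1 to 12 rows; each row is the pose to reach, as a shift and turn from the pose commanded when the call began; what a row does not reach only later rows make up. A row lasts 1/10 s, in which the tool goes at most 50 mm and 8.59 degrees, less where a joint would pass 70% of its speed; a pose out of reach is approached as far as the arm can. A call with a gripper value outside its range is refused whole. The fingers move at their own pace and stop on an object; "grip_force" is the grip in N (left out, the last holds). Time passes only in rows, so rows that repeat a pose let the fingers close. It gives the time, the measured TCP pose, the force, the opening and the grip force at its end, in the units of the state.
- bot.get_state(): the state, without advancing time (a new reading comes with each control period).
- cams.capture(name): name is "scene" or "top"; returns (picture, depth): 420x560x3 uint8, red, green, blue; 420x560 float32, m along the optical axis (not along the pixel's ray), 0 where there is no reading.
- cams.camera_info(name): a dict with "K" (3x3 intrinsics, pixels), "k1" (the pictures are not rectified: a ray, as slopes to the right and down, at radius r is drawn at 1 + k1 r^2 times it, then the intrinsics apply), "rvec" (rotation vector, rad) and "tvec" (3), from world to camera coordinates, as OpenCV has them. Camera axes: x right, y down, z forward; pixel columns grow to the right and rows downward; lengths in m; the calibration is good to about 2 mm. A picture is of the moment at which its call begins. camera_info takes no time and is no camera call.
- job.job_done(): hands the job in; it is judged then, once.
Trained networks look in the newest picture that a camera, given by its name, has taken for a name from the list of things; names that differ only in an ending like _2 or _b are one class to them, and where a whole thing is asked for, a point or a joint stands for the part that bears it (a point fixed in the world has none). Each returns a list of dicts, best first, with "confidence" (0 to 1); they miss things now and then, are a little off and sometimes report something else, mostly with a low value. They report only what shows in the picture. A call takes as long as a camera call. They do not tell look-alikes from the thing itself.
- spotter.silhouettes(target, camera): "mask" (420x560 bool, what is visible of it) and "box" ([left, top, width, height] in pixels, round what is visible of it).
- spotter.tip_of(target, camera): "at" ([column, row] in pixels: a listed point, or the origin of a listed thing).
The state is a dict: "time_s": time; "joint_pos": joint angles; "joint_vel": joint speeds; "joint_efforts": joint torques, N m; "ee_pos": TCP position; "tool_rot": TCP orientation; "contact_force": force on the tool from outside, world axes, zero at the start; "wrist_torque": the same for the moment, N m; "opening": finger opening in m; "gripper_force": force on a finger pad.
Only numpy, scipy, OpenCV 4.12 (cv2) and the standard library are available. Lean on these libraries where they do the work, as an engineer would, in place of code of your own. Each camera call takes 0.05 s, during which the arm holds its last target. There are 200 camera calls.

### The job

A resin jar with a tight blue twist-off cap stands loose in the V-block of the orange jar fixture. Throw the red clamp handle over, away from the jar, fully home so that the jar is braced in the V, then turn the blue cap anticlockwise (from above) without the jar turning or being pulled up, stop turning when the threads let go, and lift the cap straight off. Finish while still holding the cap, level and centred just above the open mouth, its lower edge one or two fingers' widths clear of the rim; leave the clamp shut and the tray, spare jar, syringe rack and pendant where they are.

Things in the scene. Friction and masses are not known exactly. Their poses are not given: they have to be found in the camera images.
- fixture: Fixed jar fixture: orange base plate 124 x 320 mm, 12 mm thick; 90 degree aluminium V-block (top 50 mm above the bench) opening to +y, and on the +y side a steel toggle clamp pushing along -y. Origin: on the bench (z = 0) under the centre of a jar fully seated in the V. z up, +y from V-block to clamp; the plate spans y -90 to +230 mm.
- clamp_handle (a joint): Angle of the red handle about its level pivot (along the fixture's x), rad. It points (100 degrees - angle) up from the fixture's +y: 0 = open, upright; grows as it is thrown over away from the jar; 1.658 = on its stop, closed, lying back 5 degrees above level. Past 1.57 it is over dead centre and locks. Stays where left; needs at most 0.4 N m; starts at 0 to 0.3.
- clamp_pivot (a point): Pivot of the clamp handle, on its axis midway between the two steel side plates (28 mm over both; 62 mm above the bench; reaching 31 mm beyond the pivot along the fixture's +y). It lies 135 mm along the fixture's +y from its origin, 42 mm above the bench.
- clamp_grip (a point): Point on the centre line of the handle's red sleeve, 75 mm from the pivot. The sleeve is round, 16 mm in diameter, and covers the handle from 40 to 108 mm from the pivot (its end). It swings in the fixture's y-z plane.
- jar: Loose white jar, yellow label: body 66 mm in diameter, 63 mm high, then a threaded neck 50 mm in diameter up to the rim at 80 mm; 0.2 to 0.4 kg. Origin: centre of its underside, 12 mm above the bench; z up, x within 10 degrees of the fixture's x. Starts up to 6 mm short of its seat; the clamp slides it home and presses with about 40 N. Unclamped, it turns with the cap.
- jar_mouth (a point): Centre of the jar's mouth, in the plane of its rim, 80 mm above the jar's underside. Its z axis is up; its x axis is the jar's x turned 45 degrees anticlockwise.
- cap_center (a point): Centre (half-way up) of the blue cap: 63 mm in diameter, 17 mm high, 30 g, hollow below. Screwed on, its lower edge is 2 mm above the jar's shoulder, this point 6.5 mm below the rim's plane, its x along the jar's. Three-lug thread: 0.35 to 0.7 N m to break loose, easy after 30 degrees, free to lift off from 55 degrees anticlockwise (from above); at 100 the next threads begin. Rises under 2 mm.
- potting_tray: Orange tray with rows of white and black parts, 180 x 260 mm, 42 mm high, 1.6 kg; to be left alone. Origin: centre of its underside.
- spare_jar: Another resin jar, white with a yellow label and a RED cap, 66 mm in diameter, 83 mm high; to be left alone. Origin: centre of its underside.
- syringe_rack: Grey block on an aluminium foot with three clear dispensing syringe barrels standing in it, 60 x 140 mm, about 108 mm high; to be left alone. Origin: centre of its underside.
- pendant: Grey hand-held control pendant with a screen and coloured keys, lying flat, 200 x 110 mm, 34 mm high; to be left alone. Origin: centre of its underside.
Not all that is in view belongs to the job. Of the things shaped like the part that bears cap_center, the blue one is meant.

How it is judged:
By the outcome, as a careful person would: the job done as asked, in the order asked, and still so for the second after the job is handed in, while the arm keeps its last pose, push and grip.
It also fails if it takes over 51 s, if anything falls off the work surface, if the arm or the gripper's body presses on something with over 40 N, if the wrist force passes 120 N, or if a joint passes its speed limit or range.

## Working session

There is one attempt and no reset: what is moved stays moved. The work goes in short steps, Python scripts to look and compute and a tool call to move; the robot and the scene stay as the last step left them, time stands still between calls to the robot, and variables do not carry over. Pictures are saved under pics/ and viewed, at most 10 in all, crops included, and the job is handed in when it is done.

Besides the shell and the picture viewer there is one more tool, called after "Emit:" in YAML: its name, and indented under it one key for each argument. arm_command: Moves the arm, as the interface text tells. Its arguments: {"type":"object","properties":{"plan":{"type":"array","items":{"type":"array"}},"grip_force":{"type":"number"}},"required":["plan"]}

```bash
mkdir -p pics; cat > h.py <<'E'
import numpy as np, cv2
from workcell import bot,cams,job,spotter
from scipy.spatial.transform import Rotation as R
def info(n):
    c=cams.camera_info(n); return np.array(c['K'],float),float(c['k1']),R.from_rotvec(np.ravel(c['rvec'])).as_matrix(),np.ravel(c['tvec'])
def ray(n,px):
    K,k1,Rm,t=info(n)
    px=np.atleast_2d(np.asarray(px,float)).reshape(-1,1,2)
    u=cv2.undistortPoints(px,K,np.array([k1,0,0,0,0.]))[:,0]
    return np.c_[u,np.ones(len(u))]
def at_depth(n,px,d):
    K,k1,Rm,t=info(n); return (ray(n,px)*np.reshape(d,(-1,1))-t)@Rm
def at_z(n,px,z):
    K,k1,Rm,t=info(n); r=ray(n,px)@Rm; c=-Rm.T@t
    return c+r*((z-c[2])/r[:,2])[:,None]
def proj(n,P):
    K,k1,Rm,t=info(n); return cv2.projectPoints(np.atleast_2d(np.asarray(P,float)),cv2.Rodrigues(Rm)[0],t,K,np.array([k1,0,0,0,0.]))[0][:,0]
def cloud(n,d,m):
    v,u=np.nonzero(m&(d>0)); return at_depth(n,np.c_[u,v],d[v,u])
E
python3 - <<'E'
from h import *
np.set_printoptions(precision=4,suppress=True)
s=bot.get_state(); print(s['ee_pos'],s['tool_rot'],bot.tip_reach,s['opening'])
for n in('scene','top'):
    im,d=cams.capture(n); cv2.imwrite(f'pics/{n}0.png',im[...,::-1]); np.save(f'{n}0.npy',d)
    K,k1,Rm,t=info(n); print(n,'cam at',-Rm.T@t)
    for q,z in(('fixture',0),('clamp_pivot',.042),('cap_center',.0855),('jar_mouth',.092),('clamp_grip',.117)):
        for r in spotter.tip_of(q,n)[:2]: print(q,r['confidence'],r['at'],at_z(n,r['at'],z)[0])
E
```

```text
[ 0.1746 -0.6518  0.4038] [-0.0008  0.9914  0.1305 -0.0002] 0.1734 0.08569609478117594
scene cam at [ 1.6454 -0.2671  0.9896]
fixture 0.95 [260.5, 220.5] [ 0.5117 -0.0975  0.    ]
fixture 0.4 [284.9, 277.3] [ 0.7745 -0.0769  0.    ]
clamp_pivot 0.93 [299.7, 213.6] [0.5578 0.0239 0.042 ]
cap_center 0.82 [261.1, 201.1] [ 0.5176 -0.0924  0.0855]
cap_center 0.48 [262.6, 189.2] [ 0.4572 -0.0756  0.0855]
jar_mouth 0.55 [253.7, 197.8] [ 0.5033 -0.1133  0.092 ]
clamp_grip 0.53 [299.0, 192.6] [0.5447 0.0247 0.117 ]
top cam at [ 0.5083 -0.0319  1.4428]
fixture 0.79 [302.0, 226.6] [ 0.5058 -0.1062  0.    ]
fixture 0.44 [300.6, 145.2] [ 0.7815 -0.0955  0.    ]
clamp_pivot 0.91 [260.7, 214.2] [0.5433 0.032  0.042 ]
clamp_pivot 0.75 [414.0, 216.6] [ 0.5471 -0.4721  0.042 ]
cap_center 0.8 [282.5, 268.0] [ 0.3737 -0.043   0.0855]
cap_center 0.76 [326.7, 281.4] [ 0.3345 -0.1837  0.0855]
jar_mouth 0.4 [301.9, 226.4] [ 0.5066 -0.1011  0.092 ]
clamp_grip 0.64 [260.2, 213.3] [0.5442 0.0302 0.117 ]
```

View pics/scene0.png

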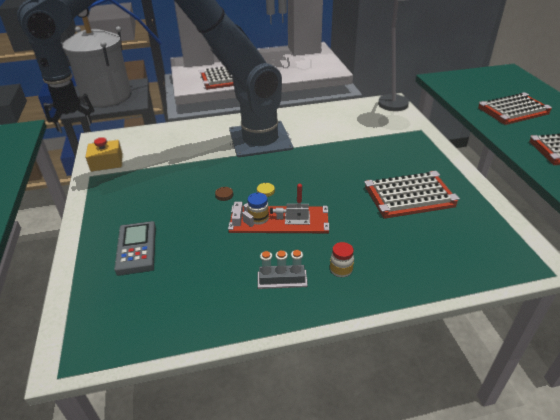

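View pics/top0.png

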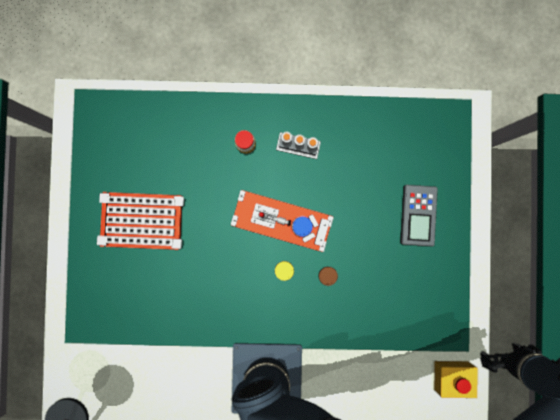

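The scene view shows the blue-capped jar at (259,200), the upright red handle at (299,192) and the orange plate around (280,220). In the top view the blue cap is at (302,227) and the clamp at (262,214). The yellow and brown discs and the red-capped jar are distractors.

```bash
python3 - <<'E'
from h import *
np.set_printoptions(precision=4,suppress=True)
n='top'; im=cv2.imread('pics/top0.png'); d=np.load('top0.npy')
hsv=cv2.cvtColor(im,cv2.COLOR_BGR2HSV); H,S,V=cv2.split(hsv)
uu,vv=np.meshgrid(np.arange(560),np.arange(420)); win=(uu>225)&(uu<345)&(vv>182)&(vv<255)
blue=win&(H>100)&(H<130)&(S>120); p=np.c_[np.nonzero(blue)[::-1]]
(c,r)=cv2.minEnclosingCircle(p.astype(np.float32)); print('blue',c,r,p.mean(0),at_z(n,[c,p.mean(0)],.094)); 
P=cloud(n,d,blue); print('depth z',np.median(P,0))
org=win&((H<14)|(H>174))&(S>130)&(V>120)
q=np.c_[np.nonzero(org)[::-1]]; W=at_z(n,q,.012)[:,:2].astype(np.float32)
# fit known-size rectangle
rc=cv2.minAreaRect((W*1000)); print('plate rect',rc); print(cv2.boxPoints(rc))
# scene: handle & cap
n='scene'; im=cv2.imread('pics/scene0.png'); d=np.load('scene0.npy')
H,S,V=cv2.split(cv2.cvtColor(im,cv2.COLOR_BGR2HSV))
red=((H<8)|(H>174))&(S>130)&(uu>290)&(uu<308)&(vv>178)&(vv<204); q=np.c_[np.nonzero(red)[::-1]]
print('handle px',q.min(0),q.max(0)); P=cloud(n,d,red); print(np.percentile(P,[5,50,95],axis=0))
blue=(H>100)&(H<130)&(S>120)&(uu>240)&(uu<280)&(vv>185)&(vv<215); P=cloud(n,d,blue); print('blue scene',np.percentile(P,[5,50,95],axis=0))
# combined crops
a=cv2.imread('pics/top0.png')[182:255,225:345]; b=im[170:243,222:342]
cv2.imwrite('pics/crop.png',cv2.resize(np.vstack([a,b]),None,fx=4,fy=4,interpolation=cv2.INTER_CUBIC))
E
```

```text
blue (302.29400634765625, 225.94635009765625) 9.782889366149902 [302.079 226.11 ] [[ 0.508  -0.1022  0.094 ]
 [ 0.5075 -0.1016  0.094 ]]
depth z [ 0.5077 -0.1014  0.0949]
plate rect ((524.28857421875, -37.22650146484375), (318.62347412109375, 123.07559204101562), 75.37793731689453)
[[ 424.5269 -175.8437]
 [ 543.6163 -206.9132]
 [ 624.0503  101.3907]
 [ 504.9608  132.4602]]
handle px [297 184] [301 201]
[[0.5452 0.0194 0.0876]
 [0.5504 0.0232 0.1249]
 [0.554  0.0279 0.1489]]
blue scene [[ 0.4853 -0.13    0.0835]
 [ 0.5175 -0.106   0.0941]
 [ 0.5409 -0.0809  0.0977]]
```

View pics/crop.png

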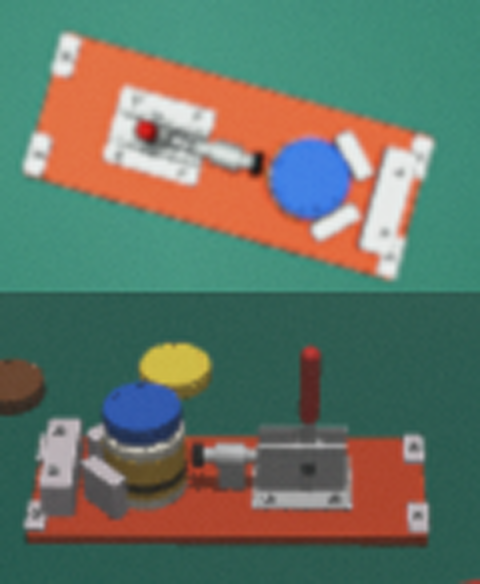

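Top crop: the handle tip is at about (146,130) and is nearly upright. The blue cap is at (311,178) and the V arms are on the right. The fixture fit gives origin ≈ (0.507,-0.105), yaw ≈ -14.6° and pivot ≈ (0.541,0.026). The cap sits about 3 mm short of the seat along +y, which is consistent with the brief.

I'll grip the handle across the fixture x and swing it over.

Emit:
arm_command:
  plan:
    - [[0,0,1.054],[0.366,0.679,0],50]
    - [[0,0,1.054],[0.366,0.679,0],50]
    - [[0,0,1.054],[0.366,0.679,0],50]
    - [[0,0,1.054],[0.366,0.679,0],50]
    - [[0,0,1.054],[0.366,0.679,0],50]
    - [[0,0,1.054],[0.366,0.679,0],50]
    - [[0,0,1.054],[0.366,0.679,0],50]
    - [[0,0,1.054],[0.366,0.679,0],50]
    - [[0,0,1.054],[0.366,0.679,0],50]
    - [[0,0,1.054],[0.366,0.679,0],50]
    - [[0,0,1.054],[0.366,0.679,0],50]
    - [[0,0,1.054],[0.366,0.679,0],50]
  grip_force: 40

```text
time_s: 1.8
ee_pos: [0.46, -0.122, 0.4051]
tool_rot: [0.0, 0.791, 0.611, 0.0]
contact_force: [0.5, -1.8, 0.0]
opening: 0.0429
gripper_force: 0.0
```

Emit:
arm_command:
  plan:
    - [[0,0,0],[0.081,0.149,0],50]
    - [[0,0,0],[0.081,0.149,0],50]
    - [[0,0,0],[0.081,0.149,0],50]
    - [[0,0,0],[0.081,0.149,0],50]
    - [[0,0,0],[0.081,0.149,0],50]

```text
time_s: 2.3
ee_pos: [0.5414, 0.0289, 0.4047]
tool_rot: [-0.001, 0.79, 0.614, 0.001]
contact_force: [-0.7, 0.8, -0.1]
opening: 0.0427
gripper_force: 0.0
```

```bash
python3 - <<'E'
from h import *
np.set_printoptions(precision=4,suppress=True)
s=bot.get_state(); print(s['ee_pos'],s['tool_rot'],bot.tip_reach,s['opening'])
n='scene'; im,d=cams.capture(n)
a=im[80:240,220:380,::-1]; cv2.imwrite('pics/s1.png',cv2.resize(a,None,fx=3.5,fy=3.5,interpolation=cv2.INTER_CUBIC))
T=np.array(s['ee_pos']); print('proj grasp',proj(n,[T-[0,0,.155],T-[0,0,.173],[.541,.027,.117],[.541,.026,.150]]))
E
```

```text
[0.5414 0.0289 0.4047] [-0.0005  0.7896  0.6136  0.001 ] 0.1734 0.04271576967769634
proj grasp [[300.2394 156.0029]
 [300.207  161.1131]
 [299.4015 191.7986]
 [299.134  183.3508]]
```

View pics/s1.png

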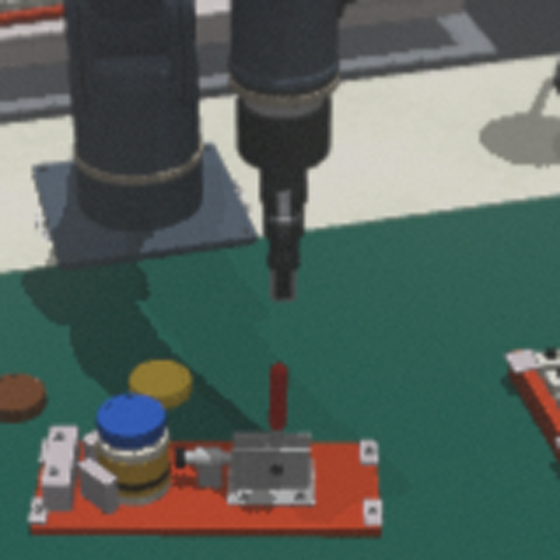

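The view shows the gripper directly above the red handle: finger tips at crop (284,299), handle at (279,395). I'll descend and grip.

Emit:
arm_command:
  plan:
    - [[0,0,0],[0,-0.002,-0.045],50]
    - [[0,0,0],[0,-0.002,-0.09],50]
    - [[0,0,0],[0,-0.002,-0.132],50]
    - [[0,0,0],[0,-0.002,-0.132],50]
    - [[0,0,0],[0,-0.002,-0.132],0]
    - [[0,0,0],[0,-0.002,-0.132],0]
    - [[0,0,0],[0,-0.002,-0.132],0]
    - [[0,0,0],[0,-0.002,-0.132],0]
    - [[0,0,0],[0,-0.002,-0.132],0]
  grip_force: 30

```text
time_s: 3.25
ee_pos: [0.5416, 0.0226, 0.2749]
tool_rot: [0.002, 0.792, 0.611, 0.002]
contact_force: [4.5, -2.5, 1.4]
opening: 0.0151
gripper_force: 31.2
```

Emit:
arm_command:
  plan:
    - [[0,0,0],[0.0033,0.0126,-0.001],0]
    - [[0,0,0],[0.0065,0.0249,-0.0045],0]
    - [[0,0,0],[0.0095,0.0363,-0.01],0]
    - [[0,0,0],[0.0122,0.0466,-0.0175],0]
    - [[0,0,0],[0.0145,0.0556,-0.027],0]
    - [[0,0,0],[0.0164,0.0629,-0.0375],0]
    - [[0,0,0],[0.0178,0.0682,-0.0493],0]
    - [[0,0,0],[0.0187,0.0715,-0.062],0]
    - [[0,0,0],[0.0189,0.0723,-0.0685],0]
    - [[0,0,0],[0.0189,0.0725,-0.072],0]
    - [[0,0,0],[0.0189,0.0725,-0.074],0]
    - [[0,0,0],[0.0189,0.0725,-0.074],0]

```text
time_s: 4.45
ee_pos: [0.5612, 0.0973, 0.201]
tool_rot: [0.001, 0.791, 0.612, 0.003]
contact_force: [4.5, 4.3, 2.3]
opening: 0.015
gripper_force: 29.2
```

```bash
python3 - <<'E'
from h import *
np.set_printoptions(precision=4,suppress=True)
s=bot.get_state(); print(s['time_s'],s['ee_pos'],s['contact_force'],s['opening'],s['wrist_torque'])
E
```

```text
4.45 [0.5612 0.0973 0.201 ] [4.5398 4.3338 2.3164] 0.01496781297600372 [ 0.5782 -0.9055  0.0417]
```

Emit:
arm_command:
  plan:
    - [[0,0,0],[0,0,-0.003],0]
    - [[0,0,0],[0,0,-0.005],0]
    - [[0,0,0],[0,0,-0.005],0]

```text
time_s: 4.75
ee_pos: [0.5612, 0.0971, 0.196]
tool_rot: [0.001, 0.791, 0.612, 0.003]
contact_force: [4.8, 4.1, 0.5]
opening: 0.0153
gripper_force: 29.2
```

```bash
python3 - <<'E'
from h import *
n='scene'; im,d=cams.capture(n)
a=im[150:240,220:360,::-1]; b=cams.capture('top')[0][180:250,215:355,::-1]; cv2.imwrite('pics/s2.png',cv2.resize(np.vstack([a,b]),None,fx=3.7,fy=3.7,interpolation=cv2.INTER_CUBIC))
E
```

```text
(no output)
```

View pics/s2.png

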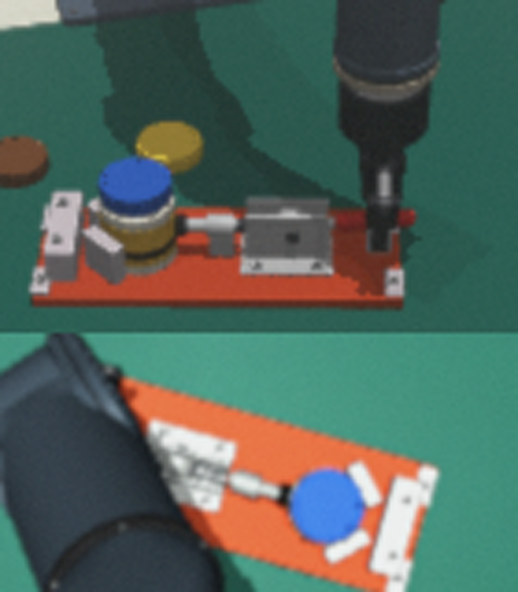

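The handle is lying back, with its end at (412,216) in the crop, and the clamp tip touches the jar. I'll release and press from above with shut fingers to confirm it is on its stop.

Emit:
arm_command:
  plan:
    - [[0,0,0],[0,0,0],45]
    - [[0,0,0],[0,0,0],45]
    - [[0,0,0],[0,0,0],45]
    - [[0,0,0],[0.001,0.004,0.04],45]
    - [[0,0,0],[0.001,0.004,0.065],0]
    - [[0,0,0],[0.001,0.004,0.065],0]
    - [[0,0,0],[0.001,0.004,0.065],0]
    - [[0,0,0],[0.001,0.004,0.065],0]
    - [[0,0,0],[0.001,0.004,0.055],0]
    - [[0,0,0],[0.001,0.004,0.045],0]
    - [[0,0,0],[0.001,0.004,0.04],0]

```text
time_s: 5.95
ee_pos: [0.5597, 0.0995, 0.2316]
tool_rot: [-0.001, 0.791, 0.612, -0.001]
contact_force: [-0.4, -0.5, -0.4]
opening: -0.0
gripper_force: 0.0
```

```bash
python3 - <<'E'
from h import *
s=bot.get_state(); print(s['ee_pos'],s['contact_force'],s['opening'],bot.tip_reach)
E
```

```text
[0.55973674 0.09953043 0.23160781] [-0.35118492 -0.54715854 -0.40010264] -1.0277176008539423e-05 0.1734
```

Emit:
arm_command:
  plan:
    - [[0,0,0],[0,0,-0.002],0]
    - [[0,0,0],[0,0,-0.004],0]
    - [[0,0,0],[0,0,-0.005],0]
    - [[0,0,0],[0,0,-0.005],0]

```text
time_s: 6.35
ee_pos: [0.5598, 0.0997, 0.2297]
tool_rot: [0.0, 0.791, 0.611, -0.0]
contact_force: [-6.1, -1.3, 17.8]
opening: -0.0002
gripper_force: 9.0
```

Contact came at 18 N with the tip at z = 0.056, the expected sleeve top at the stop, so the clamp is shut. Next I'll lift and locate the seated cap.

Emit:
arm_command:
  plan:
    - [[0,0,0],[0,0,0.045],0]
    - [[0,0,0],[0,0,0.09],100]
    - [[0,0,0],[0,0,0.12],100]

```text
time_s: 6.65
ee_pos: [0.5605, 0.1, 0.3515]
tool_rot: [0.0, 0.791, 0.612, 0.001]
contact_force: [-0.3, 0.2, 0.5]
opening: 0.0283
gripper_force: 0.0
```

```bash
python3 - <<'E'
from h import *
np.set_printoptions(precision=4,suppress=True)
uu,vv=np.meshgrid(np.arange(560),np.arange(420))
for n in('top','scene'):
    im,d=cams.capture(n); H,S,V=cv2.split(cv2.cvtColor(im[...,::-1],cv2.COLOR_BGR2HSV))
    w=(uu>240)&(uu<330)&(vv>185)&(vv<250)
    b=(w&(H>100)&(H<130)&(S>120)); 
    q=np.c_[np.nonzero(b)[::-1]]
    if n=='top':
        c,r=cv2.minEnclosingCircle(q.astype(np.float32)); print(c,r,at_z(n,[c,q.mean(0)],.0935))
    else:
        # match the silhouette of a cylinder r=31.5, z .077-.094
        a=np.linspace(0,6.2832,60); best=[]
        for x in np.arange(.49,.525,.001):
            for y in np.arange(-.12,-.09,.001):
                P=np.r_[[[x+.0315*np.cos(t),y+.0315*np.sin(t),z] for z in(.077,.094) for t in a]]
                h=cv2.convexHull(proj(n,P).astype(np.float32)*16)
                m=np.zeros(b.shape,np.uint8); cv2.fillConvexPoly(m,np.round(h).astype(int),1,shift=4)
                best.append(((m.astype(bool)^b).sum(),x,y))
        best.sort(); print(np.array(best[:8]), b.sum())
    P=cloud(n,d,b); print('z',np.percentile(P[:,2],[5,50,95]),P[P[:,2]>.0915].mean(0))
s=bot.get_state(); print(s['ee_pos'],s['time_s'],s['opening'])
E
```

```text
(302.97760009765625, 226.32835388183594) 9.725635528564453 [[ 0.5069 -0.1044  0.0935]
 [ 0.5065 -0.1045  0.0935]]
z [0.0911 0.0949 0.0998] [ 0.5068 -0.1045  0.0956]
[[55.     0.501 -0.105]
 [56.     0.504 -0.105]
 [57.     0.509 -0.106]
 [58.     0.501 -0.106]
 [58.     0.501 -0.104]
 [58.     0.502 -0.107]
 [58.     0.502 -0.105]
 [58.     0.503 -0.105]] 243
z [0.0814 0.0939 0.098 ] [ 0.5128 -0.1074  0.0949]
[0.5613 0.1002 0.353 ] 6.75 0.043425593392807584
```

Emit:
arm_command:
  plan:
    - [[0,0,0],[-0.0545,-0.2047,0],100]
    - [[0,0,0],[-0.0545,-0.2047,0],100]
    - [[0,0,0],[-0.0545,-0.2047,0],100]
    - [[0,0,0],[-0.0545,-0.2047,0],100]
    - [[0,0,0],[-0.0545,-0.2047,0],100]
    - [[0,0,0],[-0.0545,-0.2047,0],100]
    - [[0,0,0],[-0.0545,-0.2047,0],100]
    - [[0,0,0],[-0.0545,-0.2047,-0.04],100]
    - [[0,0,0],[-0.0545,-0.2047,-0.04],100]
    - [[0,0,0],[-0.0545,-0.2047,-0.04],100]

```text
time_s: 7.75
ee_pos: [0.5061, -0.1034, 0.3086]
tool_rot: [-0.001, 0.79, 0.613, -0.0]
contact_force: [0.4, -0.2, -0.7]
opening: 0.0851
gripper_force: 0.0
```

```bash
python3 - <<'E'
from h import *
np.set_printoptions(precision=4,suppress=True)
s=bot.get_state(); print(s['ee_pos'],R.from_quat(np.roll(s['tool_rot'],-1)).as_matrix(),s['time_s'],s['opening'],s['joint_pos'])
im,d=cams.capture('scene'); cv2.imwrite('pics/s3.png',cv2.resize(im[140:230,215:335,::-1],None,fx=5,fy=5,interpolation=cv2.INTER_CUBIC))
E
```

```text
[ 0.5061 -0.1034  0.3086] [[ 0.2496  0.9684 -0.0019]
 [ 0.9684 -0.2496  0.001 ]
 [ 0.0005 -0.0021 -1.    ]] 7.75 0.08511536571274235 [ 0.3864  0.4774 -0.3955  1.9641  0.2609  0.7513 -0.4139]
```

View pics/s3.png

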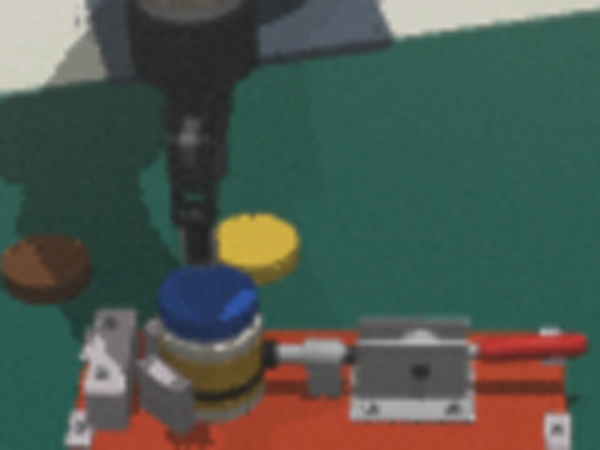

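The closed handle lies level at right, (530,345) in the crop. The jar is braced against the V and the open gripper is above the cap. I'll descend and close lightly.

Emit:
arm_command:
  plan:
    - [[0,0,0],[0.0005,-0.001,-0.025],100]
    - [[0,0,0],[0.0005,-0.001,-0.045],100]
    - [[0,0,0],[0.0005,-0.001,-0.06],100]
    - [[0,0,0],[0.0005,-0.001,-0.06],100]
    - [[0,0,0],[0.0005,-0.001,-0.06],65]
    - [[0,0,0],[0.0005,-0.001,-0.06],65]
    - [[0,0,0],[0.0005,-0.001,-0.06],65]
    - [[0,0,0],[0.0005,-0.001,-0.06],65]
    - [[0,0,0],[0.0005,-0.001,-0.06],65]
  grip_force: 20

```text
time_s: 8.7
ee_pos: [0.5079, -0.1061, 0.2507]
tool_rot: [0.002, 0.791, 0.611, 0.002]
contact_force: [3.1, -0.5, 7.1]
opening: 0.0616
gripper_force: 21.5
```

```bash
python3 - <<'E'
from h import *
np.set_printoptions(precision=4,suppress=True)
s=bot.get_state(); print(s['ee_pos'],s['contact_force'],s['wrist_torque'],s['opening'],s['gripper_force'])
im,d=cams.capture('scene'); cv2.imwrite('pics/s4.png',cv2.resize(im[170:225,230:300,::-1],None,fx=8,fy=8,interpolation=cv2.INTER_CUBIC))
E
```

```text
[ 0.5079 -0.1061  0.2507] [ 3.0644 -0.5101  7.0629] [-0.1557 -0.8783 -0.0724] 0.06160217051603245 21.516203375067562
```

View pics/s4.png

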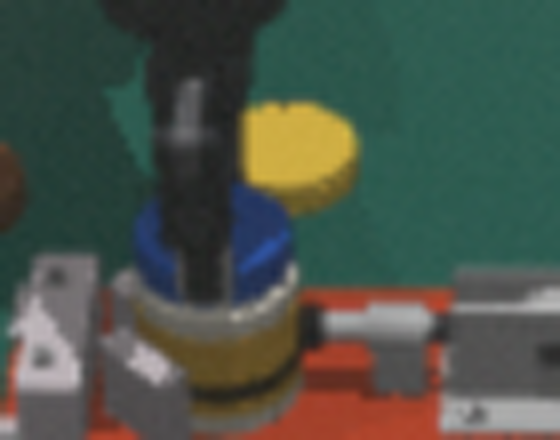

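The finger is on the cap's blue side, with its tip near the cap's lower edge at (205,295) and clear of the shoulder. The opening matches the cap. I'll tighten the grip and start to turn.

Emit:
arm_command:
  plan:
    - [[0,0,0],[0,0,0],60]
    - [[0,0,0],[0,0,0],60]
    - [[0,0,0],[0,0,0],60]
    - [[0,0,0.06],[0,0,0],60]
    - [[0,0,0.12],[0,0,0],60]
    - [[0,0,0.18],[0,0,0],60]
    - [[0,0,0.24],[0,0,0],60]
    - [[0,0,0.3],[0,0,0],60]
  grip_force: 70

```text
time_s: 9.55
ee_pos: [0.5079, -0.1061, 0.2513]
tool_rot: [0.002, 0.691, 0.723, 0.002]
contact_force: [1.3, -0.1, 15.6]
opening: 0.0604
gripper_force: 72.7
```

```bash
python3 - <<'E'
from h import *
np.set_printoptions(precision=4,suppress=True)
s=bot.get_state(); M=R.from_quat(np.roll(s['tool_rot'],-1)).as_matrix(); print(s['ee_pos'],s['contact_force'],s['wrist_torque'],s['opening'],s['gripper_force'],np.degrees(np.arctan2(M[1,1],M[0,1])))
E
```

```text
[ 0.5079 -0.1061  0.2513] [ 1.3074 -0.1462 15.5527] [ 0.0307 -0.3434 -0.5127] 0.06043355329109252 72.73664636537433 2.62550870072838
```

Emit:
arm_command:
  plan:
    - [[0,0,0.08],[0,0,0],60]
    - [[0,0,0.16],[0,0,0],60]
    - [[0,0,0.24],[0,0,0],60]
    - [[0,0,0.32],[0,0,0],60]
    - [[0,0,0.4],[0,0,0],60]
    - [[0,0,0.48],[0,0,0],60]

```text
time_s: 10.15
ee_pos: [0.508, -0.106, 0.2513]
tool_rot: [0.003, 0.498, 0.867, 0.001]
contact_force: [1.4, -0.4, 16.4]
opening: 0.0603
gripper_force: 72.8
```

```bash
python3 - <<'E'
from h import *
np.set_printoptions(precision=4,suppress=True)
s=bot.get_state(); M=R.from_quat(np.roll(s['tool_rot'],-1)).as_matrix(); print(s['ee_pos'],s['contact_force'],s['wrist_torque'],s['opening'],s['gripper_force'],np.degrees(np.arctan2(M[1,1],M[0,1])))
E
```

```text
[ 0.508  -0.106   0.2513] [ 1.3953 -0.4224 16.4232] [ 0.0041 -0.3355 -0.3918] 0.060318910837132485 72.80194686725736 30.207396030918993
```

Emit:
arm_command:
  plan:
    - [[0,0,0],[0,0,0.001],60]
    - [[0,0,0.08],[0,0,0.0015],60]
    - [[0,0,0.16],[0,0,0.0015],60]
    - [[0,0,0.24],[0,0,0.0015],60]
    - [[0,0,0.24],[0,0,0.0015],60]

```text
time_s: 10.65
ee_pos: [0.5079, -0.1061, 0.2518]
tool_rot: [0.002, 0.391, 0.92, 0.001]
contact_force: [4.6, 0.0, 2.8]
opening: 0.0601
gripper_force: 76.2
```

```bash
python3 - <<'E'
from h import *
np.set_printoptions(precision=4,suppress=True)
s=bot.get_state(); M=R.from_quat(np.roll(s['tool_rot'],-1)).as_matrix(); print(s['ee_pos'],s['contact_force'],s['wrist_torque'],s['opening'],s['gripper_force'],np.degrees(np.arctan2(M[1,1],M[0,1])))
im,d=cams.capture('scene'); cv2.imwrite('pics/s5.png',cv2.resize(im[170:225,230:300,::-1],None,fx=8,fy=8,interpolation=cv2.INTER_CUBIC))
E
```

```text
[ 0.5079 -0.1061  0.2518] [4.6144 0.0442 2.8392] [ 0.0352 -1.2231  0.1436] 0.06008924613086741 76.19721153751016 43.97934873078824
```

View pics/s5.png

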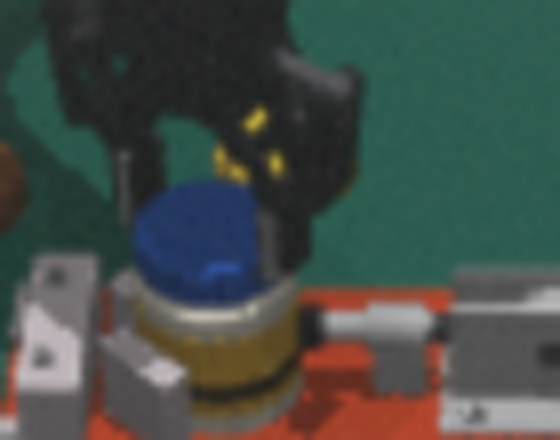

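The jar label hasn't moved and the turn so far is 58.6°, with the torque dropped. I'll turn a few degrees more for margin, then try a small lift.

Emit:
arm_command:
  plan:
    - [[0,0,0.08],[0,0,0],60]
    - [[0,0,0.15],[0,0,0],60]
    - [[0,0,0.15],[0,0,0.001],60]
    - [[0,0,0.15],[0,0,0.002],60]
    - [[0,0,0.15],[0,0,0.003],60]
    - [[0,0,0.15],[0,0,0.003],60]

```text
time_s: 11.3
ee_pos: [0.508, -0.1062, 0.2543]
tool_rot: [0.002, 0.322, 0.947, 0.001]
contact_force: [7.2, -0.7, -4.5]
opening: 0.0597
gripper_force: 77.3
```

```bash
python3 - <<'E'
from h import *
np.set_printoptions(precision=4,suppress=True)
s=bot.get_state(); M=R.from_quat(np.roll(s['tool_rot'],-1)).as_matrix(); print(s['ee_pos'],s['contact_force'],s['wrist_torque'],s['opening'],s['gripper_force'],np.degrees(np.arctan2(M[1,1],M[0,1])))
E
```

```text
[ 0.508  -0.1062  0.2543] [ 7.2259 -0.6546 -4.4684] [-0.0881 -1.5982  0.0482] 0.05972576081819348 77.26327864453197 52.402701305353034
```

Emit:
arm_command:
  plan:
    - [[0,0,0],[0.0005,0,0.001],60]
    - [[0,0,0],[0.001,0,0.002],60]
    - [[0,0,0],[0.001,0,0.003],60]
    - [[0,0,0],[0.001,0,0.003],60]

```text
time_s: 11.7
ee_pos: [0.5082, -0.1061, 0.2572]
tool_rot: [0.001, 0.322, 0.947, 0.0]
contact_force: [5.5, 0.2, -0.0]
opening: 0.0598
gripper_force: 77.6
```

```bash
python3 - <<'E'
from h import *
np.set_printoptions(precision=4,suppress=True)
s=bot.get_state(); print(s['ee_pos'],s['contact_force'],s['wrist_torque'],s['opening'],s['gripper_force'])
im,d=cams.capture('scene'); cv2.imwrite('pics/s6.png',cv2.resize(im[170:225,230:300,::-1],None,fx=8,fy=8,interpolation=cv2.INTER_CUBIC))
E
```

```text
[ 0.5082 -0.1061  0.2572] [ 5.4605  0.2318 -0.0039] [-0.0633 -1.0972  0.0332] 0.05977055549690164 77.64771396294236
```

View pics/s6.png

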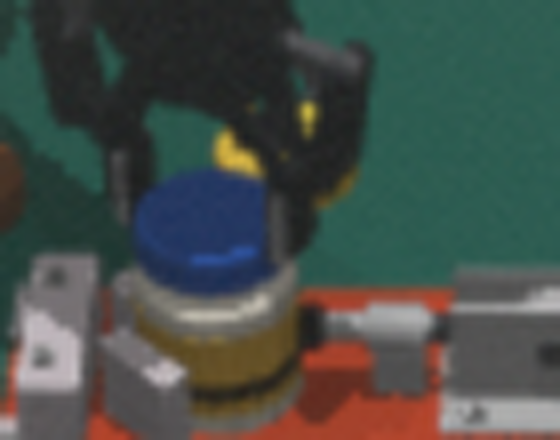

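The cap has moved up off the shoulder, with the white neck showing at (215,300), and the jar hasn't moved. The vertical force is about 0. I'll lift straight up.

Emit:
arm_command:
  plan:
    - [[0,0,0],[0,0,0.004],60]
    - [[0,0,0],[0,0,0.009],60]
    - [[0,0,0],[0,0,0.016],60]
    - [[0,0,0],[0,0,0.024],60]
    - [[0,0,0],[0,0,0.032],60]
    - [[0,0,0],[0,0,0.036],60]
    - [[0,0,0],[0,0,0.036],60]
    - [[0,0,0],[0,0,0.036],60]

```text
time_s: 12.55
ee_pos: [0.5072, -0.1062, 0.2922]
tool_rot: [-0.0, 0.322, 0.947, -0.0]
contact_force: [-0.1, 0.1, -0.4]
opening: 0.0599
gripper_force: 77.7
```

```bash
python3 - <<'E'
from h import *
np.set_printoptions(precision=4,suppress=True)
s=bot.get_state(); M=R.from_quat(np.roll(s['tool_rot'],-1)).as_matrix();print(s['time_s'],s['ee_pos'],M[:,2],s['contact_force'],s['wrist_torque'],s['opening'],s['gripper_force'])
im,d=cams.capture('scene'); cv2.imwrite('pics/s7.png',cv2.resize(im[160:225,225:310,::-1],None,fx=7,fy=7,interpolation=cv2.INTER_CUBIC))
n='scene'
for q,z in(('cap_center',.1275),('jar_mouth',.092),('jar',.012)):
    for r in spotter.tip_of(q,n)[:2]: print(q,r['confidence'],r['at'],at_z(n,r['at'],z)[0])
print('expect cap/mouth px',proj(n,[[.5067,-.1046,.1275],[.5067,-.1046,.119],[.5067,-.1046,.092],[.5067,-.1046,.012]]))
E
```

```text
12.55 [ 0.5072 -0.1062  0.2922] [-0.0001 -0.0002 -1.    ] [-0.0642  0.1111 -0.431 ] [-0.0134 -0.0332  0.0023] 0.05986705260706033 77.73795571178198
cap_center 0.75 [256.2, 192.3] [ 0.5231 -0.1069  0.1275]
cap_center 0.62 [224.1, 194.4] [ 0.5086 -0.2053  0.1275]
jar_mouth 0.72 [253.4, 196.5] [ 0.4964 -0.113   0.092 ]
expect cap/mouth px [[255.9536 189.1063]
 [256.1054 191.2672]
 [256.5801 198.0246]
 [257.9244 217.1408]]
```

View pics/s7.png

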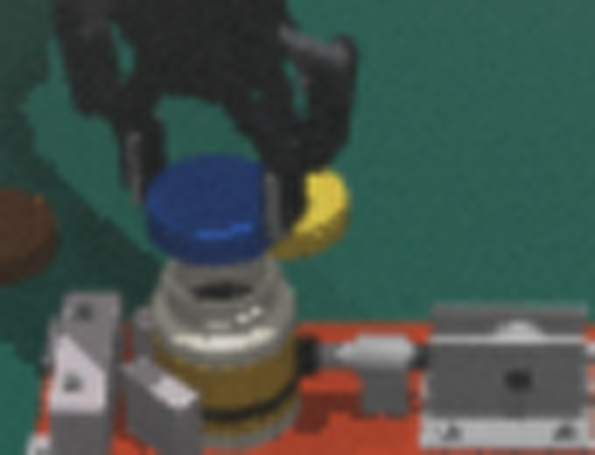

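The cap is held level over the open mouth with zero residual force. One quick check of its height and centring from the blue silhouette, then I'll hand in.

```bash
python3 - <<'E'
from h import *
n='scene'; im,d=cams.capture(n); H,S,V=cv2.split(cv2.cvtColor(im[...,::-1],cv2.COLOR_BGR2HSV))
b=(H>100)&(H<130)&(S>110); b[:175]=0;b[205:]=0;b[:,:235]=0;b[:,275:]=0
q=np.c_[np.nonzero(b)[::-1]]; print('box',q.min(0),q.max(0))
a=np.linspace(0,6.2832,90)
for z in(.108,.113,.118,.123):
    P=np.array([[.5067+.0315*np.cos(t),-.1046+.0315*np.sin(t),h] for h in(z,z+.017) for t in a]); p=proj(n,P); print(z,p.min(0),p.max(0))
print(cloud(n,d,b)[:,2].max(), np.percentile(cloud(n,d,b)[:,2],[2,50,98]))
E
```

```text
box [246 182] [262 197]
0.108 [245.95309054 183.77743337] [266.26363408 200.23471248]
0.113 [245.84114638 182.50981799] [266.19729799 198.97031864]
0.118 [245.72871579 181.23666412] [266.13067324 197.70023603]
0.123 [245.61579572 179.95793672] [266.06375801 196.4244275 ]
0.14022757452332857 [0.12101711 0.13410998 0.13915942]
```

Lower edge at about z = 0.118, so about 26 mm clear of the rim, and centred.

```bash
python3 -c "
from workcell import job; print(job.job_done())"
```

```text
the job is handed in; nothing more can be done
None
```

The job is handed in: the clamp is shut on its stop, and the blue cap was turned about 67° without the jar's label shifting. It was then lifted straight off and is held level and centred, about 26 mm above the open mouth. I didn't check the tray, spare jar, rack and pendant again at the end, but no move went near them.

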